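Seat a handwheel on its drive pin

ROBOT

A 6-joint arm with a two-finger parallel gripper is mounted at the origin on a cart in front of the work surface, level with it; the furniture and walls round the work are solid. World frame = base frame: x ahead of the robot, y to its left, z up, the work surface at z = 0. Lengths are in m, angles in rad, forces in N, time in s.
With the tool pointing down it reaches from about 0.35 to 0.975 m from the base axis. Payload 17.4 kg.
Tool frame: the origin (TCP) lies at the very end of the fingers, on their centre line; the grasp point (between the pads) lies 19 mm behind it; z points along the fingers, y is the line along which they close (so a half turn about z gives the same grasp; the last joint's range is limited). The gripper opens to 85 mm and grips with 20 to 120 N. Pads are 22 mm wide; open, the fingers measure 114 mm over their backs; the gripper's body (76 mm by 85 mm) begins 54 mm behind the grasp point. The pads swing forward as they close: fully open they stand 13 mm farther back than shut.
Start: joints at [1.287, 0.116, 1.442, -0, 1.584, -0.038], TCP at [0.164, 0.655, 0.231] pointing down, gripper open.
Joint ranges: [-2.83, 2.83], [-0.83, 2.19], [0.07, 2.5], [-1.14, 4.28], [0.01, 3], [-2.97, 2.97]. Speed limits (rad/s): [1.89, 1.89, 2.22, 3.14, 3.14, 3.14].

INTERFACE

Orientations are given as a unit quaternion [x, y, z, w].
In Python, from rig import arm gives the robot as it stands. The module is installed in compiled form; this text tells all that it offers.
- The arm moves only by the tool apply_moves, never from a script. Its argument "plan" is a list of rows, each a list of 7 numbers: the shift along the tool's x, y, z in cm, then the turn, a rotation vector about the tool's x, y, z in rad, then the gripper's target within -1 to 1 (shut at 1, half-way at 0, fully open at -1). In form: [[x, y, z, rx, ry, rz, gripper], ...]. A call has 1 to 12 rows; each row shifts and turns the commanded pose from where the row before left it, along the tool's axes as they then stand; what a row does not reach is not made up. A row lasts 1/8 s, in which the tool goes at most 62.5 mm and 10.7 degrees, less where a joint would pass 70% of its speed; a pose out of reach is approached as far as the arm can. A call with a gripper value outside its range is refused whole. The fingers move at their own pace and stop on an object; "newtons" is the grip in N (left out, the last holds). Time passes only in rows, so rows that do not move let the fingers close. It gives the time, the measured TCP pose, the force, the opening and the grip force at its end, in the units of the state.
- arm.state(): the state, without advancing time (a new reading comes with each control period).
- arm.read_camera(name): name is "scene" or "top"; returns (picture, depth): 480x640x3 uint8, red, green, blue; 480x640 float32, m along the optical axis (not along the pixel's ray), 0 where there is no reading.
- arm.camera_model(name): a dict with "camera_matrix" (3x3 intrinsics, pixels), "D" ([k1, k2, p1, p2, k3] as OpenCV has them; the pictures are not rectified), "T" (4x4, takes a point from camera to world coordinates). Camera axes: x right, y up, looking along -z (the intrinsics and any distortion apply to the point x, -y, -z); pixel columns grow to the right and rows downward; lengths in m; the calibration is good to about 2 mm. A picture is of the moment at which its call begins. camera_model takes no time and is no camera call.
- arm.sign_off(): hands the job in; it is judged then, once.
The state is a dict: "clock": time; "joint_pos": joint angles; "qd": joint speeds; "joint_torque": joint torques, N m; "eef_pos": TCP position; "orientation": TCP orientation; "force": force on the tool from outside, world axes, zero at the start; "torque": the same for the moment, N m; "finger_gap": finger opening in m; "finger_force": force on a finger pad.
Only numpy, scipy, OpenCV 4.12 (cv2) and the standard library are available. Lean on these libraries where they do the work, as an engineer would, in place of code of your own. Each camera call takes 0.05 s, during which the arm holds its last target. There are 200 camera calls.

TASK

The grey handwheel on the green gear housing has been put on the wrong way round and stands up off its seat. With the fingers, push its upright orange stud round until the notch in the rim stands over the brass drive pin, then press down on the hub until the wheel is fully home on the housing. Only push and press, gently: do not grip or lift the wheel, and leave the tape measure, screw jar and nail box where they are.

Things in the scene. Friction and masses are not known exactly. Their poses are not given: they have to be found in the camera images.
- housing: Green gear housing fixed to the bench, 180 x 180 mm, round top plate (radius 84 mm) 40 mm high. Origin at the centre of its underside, z up; the vertical wheel shaft stands on this axis. The brass drive pin points along its -x; a short steel side shaft sticks out at +x to 124 mm. A steel seat (radius 41 mm), 52 mm above the bench, carries the wheel when home.
- sleeve (a joint): Stiff brass sleeve (radius 34 mm) inside the seat, on the shaft: it holds the wheel 10 mm above the seat at the start (0) and slides down with the wheel to 0.010 (home) when the hub is pressed with about 5 N (3 to 7 N); it stays where it is left, no spring
- pin (a point): Point on the axis of the brass drive pin, 54 mm from the shaft axis along the housing's -x, 55.5 mm above the bench. The pin is a round radial bar 12 mm in diameter, from 50 to 82 mm from the shaft axis; its outer part shows beyond the wheel's rim. Its top is 61.5 mm above the bench and blocks the wheel unless the notch is over it.
- wheel: Grey handwheel, loose on the vertical shaft, 0.6 kg, radius 60 mm, rim plate 12 mm thick. Origin at the centre of its underside (62 mm above the bench at the start, 52 mm home), z up. Rim notch along its -x (a white line points to it), orange stud along its +x. Turns either way with about 1 N at the stud. Its x axis lies along the housing's x when aligned; at first 45 to 180 degrees off, either way.
- notch (a point): Middle of the rim notch, 54 mm from the wheel's axis along the wheel's -x, half-way through the 12 mm plate. The notch is 16 mm wide and open from radius 46 mm outwards: 2 mm of play on each side of the pin, whose round top centres it as it goes down.
- stud_top (a point): Centre of the top of the orange stud: an upright revolving grip (it turns freely on its own axis), a cylinder 14 mm in diameter, 28 mm tall above the rim plate, 44 mm from the wheel's axis.
- hub_top (a point): Centre of the flat closed top of the hub (30 mm in diameter, 44 mm above the wheel's underside), on the wheel's axis: the place to press. 106 mm above the bench at the start, 96 mm when home.
- tape_measure: Yellow tape measure, 65 x 81 x 33 mm, bystander. Origin at the centre of its underside.
- screw_jar: Jar of screws with a red lid, 67 mm across, 90 mm tall, bystander. Origin at the centre of its underside.
- nail_box: Small white and red cardboard box of nails, 50 x 70 x 60 mm, bystander. Origin at the centre of its underside.
Things that resemble listed ones, but are neither listed nor needed, are in the scene too. There is more than one size of the wheel; the one meant has the size given above.

How it is judged:
At the end, for the whole second after the job is handed in: The wheel is at rest on its seat (underside within 2.5 mm of the seat, tilted less than 2 degrees) with its notch on the drive pin (within 5 mm) (z of wheel in the frame of housing between 0.049 and 0.0545 m and horizontal distance between notch and pin below 0.005 m and angle between wheel's own z axis and vertical below 0.035 rad and linear speed of wheel below 0.02 m/s); the robot touches nothing.
It fails at once if the wheel is lifted (more than 8 mm above where it stood) (z of wheel in the frame of housing above 0.07 m).
It fails at once if the wheel is gripped or pressed hard (more than 38 N from the fingers) (contact force between the fingers and wheel above 38 N).
It fails at once if the tape measure is moved more than 15 mm (distance of tape_measure from where it was at the start of the episode above 0.015 m).
It fails at once if the screw jar is moved more than 15 mm (distance of screw_jar from where it was at the start of the episode above 0.015 m).
It fails at once if the nail box is moved more than 15 mm (distance of nail_box from where it was at the start of the episode above 0.015 m).
It also fails if it takes over 51 s, if anything falls off the work surface, if the arm or the gripper's body presses on something with over 40 N, if the wrist force passes 120 N, or if a joint passes its speed limit or range.

## Working session

There is one attempt and no reset: what is moved stays moved. The work goes in short steps, Python scripts to look and compute and a tool call to move; the robot and the scene stay as the last step left them, time stands still between calls to the robot, and variables do not carry over. Pictures are saved under pics/ and viewed, at most 10 in all, crops included, and the job is handed in when it is done.

Besides the shell and the picture viewer there is one more tool, called after ">>>" as name([rows], argument=value, ...), one row to a line, values as JSON. apply_moves: Moves the arm, as the interface text tells. Its arguments: {"type":"object","properties":{"plan":{"type":"array"},"newtons":{"type":"number"}},"required":["plan"]}

```bash
mkdir -p pics
cat > h.py <<'E'
import numpy as np,cv2
from rig import arm
def snap(n,name):
    p,d=arm.read_camera(n); cv2.imwrite(f'pics/{name}.png',p[:,:,::-1]); np.save(f'pics/{name}.npy',d); return p,d
def ray(n,u,v):
    m=arm.camera_model(n);K=np.array(m['camera_matrix'],float);T=np.array(m['T'])
    x,y=cv2.undistortPoints(np.array([[[u,v]]],float),K,np.array(m['D'],float))[0,0]
    return T[:3,3],T[:3,:3]@np.array([x,-y,-1.0])
def atz(n,u,v,z):
    o,r=ray(n,u,v); return o+r*(z-o[2])/r[2]
def atd(n,u,v,d):
    o,r=ray(n,u,v); return o+r*d
E
python3 - <<'E'
from h import *
snap('top','t0');snap('scene','s0');s=arm.state();print(s['eef_pos'],s['orientation'],s['clock'],s['force'])
E
```

```text
[0.16421937 0.65453805 0.23062862] [ 1.22590087e-01  9.92457243e-01 -5.32434318e-04 -8.60324534e-05] 0.1 [-0.09012141 -0.65721682 -0.47229772]
```

View pics/t0.png

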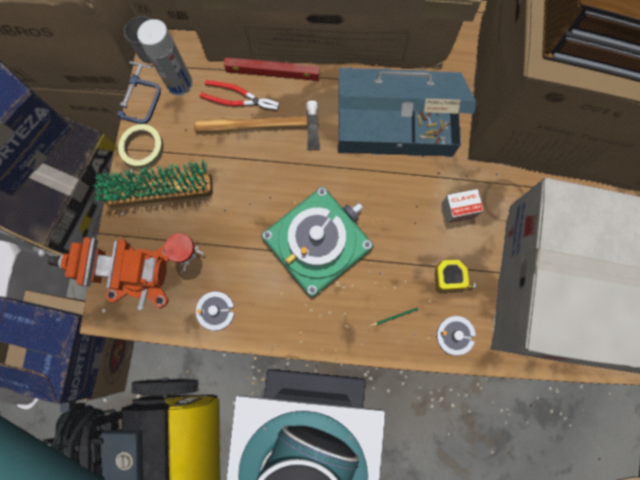

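View pics/s0.png

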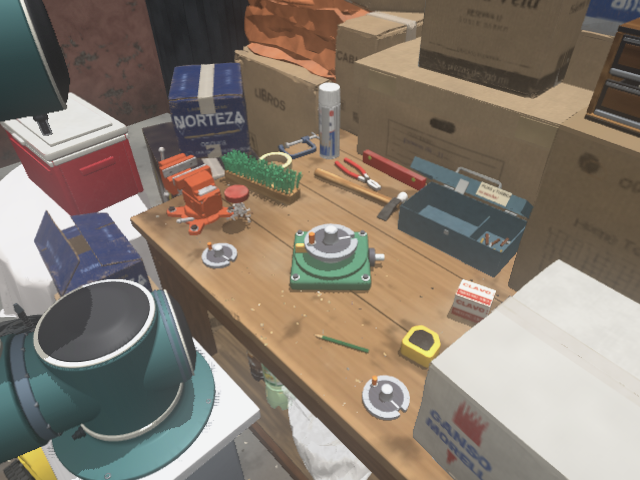

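Three grey wheels could be confused in the top view: (317,235) on the green housing, and two smaller ones on the bench at (215,311) and (457,336). I choose the one on the housing. Its side shaft is at (354,211), and the pin is near (290,258), lower left. I'll check this in a close crop.

Run:
```python
from h import *
a=cv2.imread('pics/t0.png')[180:300,255:375];b=cv2.imread('pics/s0.png')[215:295,285:395]
c=np.zeros((600,800,3),np.uint8);c[:480,:480]=cv2.resize(a,(480,480),interpolation=cv2.INTER_CUBIC)
b=cv2.resize(b,(320,233),interpolation=cv2.INTER_CUBIC);c[:233,480:]=b
cv2.imwrite('pics/c0.png',c)
d=np.load('pics/t0.npy')
for n,u,v,z in [('hub',317,233.5,.106),('c1',322,191,.03),('c2',267,235,.03),('c3',312,290,.03),('c4',367,244,.03),('shaft',357,209,.03)]:
    print(n,atz('top',u,v,z).round(4),atd('top',u,v,d[int(v),int(u)]).round(4))
```

```text
hub [0.4962 0.0177 0.106 ] [0.4966 0.0178 0.1042]
c1 [0.6093 0.0189 0.03  ] [0.6089 0.0189 0.0314]
c2 [0.4984 0.1282 0.03  ] [0.4968 0.1271 0.0382]
c3 [0.389  0.0185 0.03  ] [0.3881 0.0182 0.0389]
c4 [ 0.4999 -0.0899  0.03  ] [ 0.4991 -0.0896  0.0339]
shaft [ 0.5758 -0.0617  0.03  ] [ 0.5759 -0.0617  0.0299]
```

View pics/c0.png

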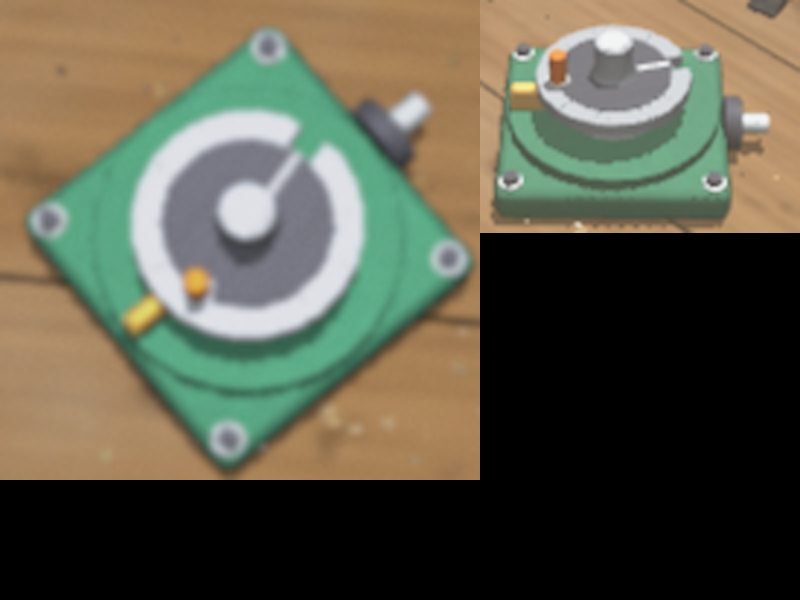

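Run:
```python
from h import *
P=lambda u,v,z:atz('top',255+u/4,180+v/4,z)
hub=P(246,211,.106)
# wheel rim circle (crop extents) and corner bolts
rim=(P(131,225,.074)+P(364,225,.074)+P(247,110,.074)+P(247,340,.074))/4
b=[P(*q,.03) for q in [(267,46),(449,258),(228,440),(48,220)]]
cen=sum(b)/4
print('hub',hub,'rim',rim,'bolts cen',cen)
c=(rim+hub)/2
for n,q in dict(stud=P(196,278,.102),notch=P(309,138,.074),pin=P(140,316,.0555),shaft=P(420,105,.03)).items():
    w=q-c;print(n,q.round(4),np.hypot(w[0],w[1]).round(4),np.degrees(np.arctan2(w[1],w[0])).round(1))
e=b[0]-b[2];f=b[3]-b[1];print(np.degrees(np.arctan2(e[1],e[0]))-45,np.degrees(np.arctan2(f[1],f[0]))-135, [np.hypot(*(x-cen)[:2]) for x in b])
```

```text
hub [0.49762062 0.01887905 0.106     ] rim [0.49749656 0.01862442 0.074     ] bolts cen [0.49858581 0.0188741  0.03      ]
stud [0.4616 0.0406 0.102 ] 0.0421 148.7
notch [ 0.5468 -0.009   0.074 ] 0.0565 -29.4
pin [0.4468 0.0704 0.0555] 0.0724 134.5
shaft [ 0.5827 -0.0677  0.03  ] 0.1214 -45.4
-44.76642871104242 -44.881448885528314 [np.float64(0.10949444269436356), np.float64(0.10939457975535088), np.float64(0.10957935389729935), np.float64(0.10931655858701483)]
```

>>> apply_moves([
  [-3.16,-3.97,0,0,0,0,1],
  [-3.16,-3.97,0,0,0,0,1],
  [-3.16,-3.97,0,0,0,0,1],
  [-3.16,-3.97,0,0,0,0,1],
  [-3.16,-3.97,0,0,0,0,1],
  [-3.16,-3.97,0,0,0,0,1],
  [-3.16,-3.97,0,0,0,0,1],
  [-3.16,-3.97,0,0,0,0,1],
  [-3.16,-3.97,0,0,0,0,1],
  [-3.16,-3.97,0,0,0,0,1],
  [-3.16,-3.97,0,0,0,0,1],
  [-3.16,-3.97,0,0,0,0,1],
], newtons=20)

```text
clock: 1.6
eef_pos: [0.4164, 0.0987, 0.2313]
orientation: [0.123, 0.992, 0.0, 0.0]
force: [0.7, 0.9, -0.3]
finger_gap: 0.0003
finger_force: 0.0
```

>>> apply_moves([
  [-3.16,-3.97,0,0,0,0,1],
  [-3.16,-3.97,0,0,0,0,1],
  [0,0,0,0,0,-0.127,1],
  [0,0,0,0,0,-0.127,1],
  [0,0,0,0,0,-0.127,1],
  [0,0,0,0,0,-0.127,1],
  [0,0,0,0,0,0,1],
  [0,0,0,0,0,0,1],
])

```text
clock: 2.6
eef_pos: [0.4581, 0.008, 0.2312]
orientation: [-0.129, 0.992, 0.0, -0.0]
force: [-0.8, 0.8, -0.1]
finger_gap: 0.0001
finger_force: 0.0
```

```bash
cat >> h.py <<'E'
C=np.array([.4977,.0187])
from scipy.spatial.transform import Rotation as R
def where():
    s=arm.state();p=np.array(s['eef_pos']);X=R.from_quat(s['orientation']).as_matrix()
    w=p[:2]-C;d=lambda a:round(float(np.degrees(np.arctan2(a[1],a[0]))),1)
    print('t',s['clock'],'p',p.round(4),'r',np.hypot(*w).round(4),'ang',d(w),'xang',d(X[:,0]),'z',X[:,2].round(3),'F',np.round(s['force'],1),'gap',s['finger_gap'],'j',np.round(s['joint_pos'],2))
    return s
E
python3 -c "
from h import *
where();snap('scene','s1')
a=cv2.imread('pics/s1.png')[130:330,220:460];cv2.imwrite('pics/c1.png',cv2.resize(a,(720,600),interpolation=cv2.INTER_CUBIC))"
```

```text
t 2.6 p [0.4581 0.008  0.2312] r 0.0411 ang -164.9 xang -165.1 z [-0.  0. -1.] F [-0.8  0.8 -0.1] gap 9.905572769131261e-05 j [-0.04 -0.37  1.88  0.    1.63 -1.87]
```

View pics/c1.png

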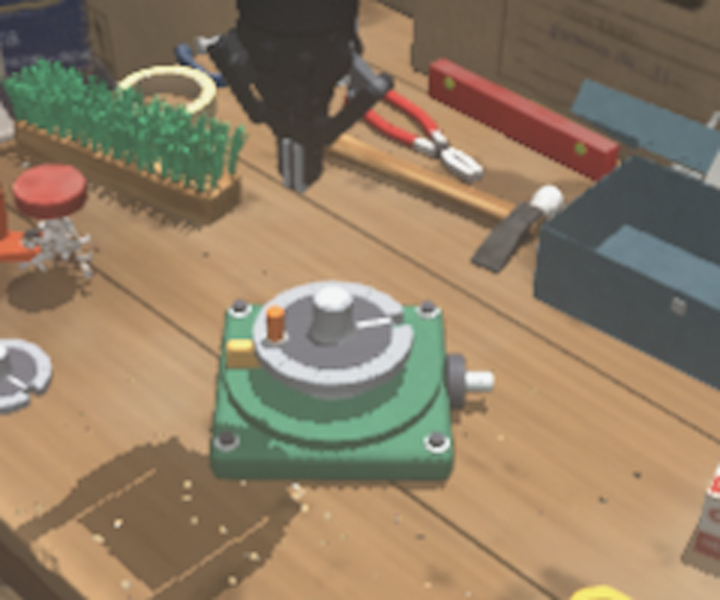

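The picture shows shut slim fingers above the wheel, with the stud at (275,322), the hub at (332,310) and the notch at (400,318) in the crop. It is safe to descend beside the stud.

>>> apply_moves([
  [0,0,4,0,0,0,1],
  [0,0,4,0,0,0,1],
  [0,0,3.5,0,0,0,1],
  [0,0,2,0,0,0,1],
  [0,0,1.3,0,0,0,1],
  [0,0,0,0,0,0,1],
])

```text
clock: 3.4
eef_pos: [0.4581, 0.008, 0.0832]
orientation: [-0.131, 0.991, 0.0, -0.0]
force: [-0.4, -0.0, 1.1]
finger_gap: -0.0004
finger_force: 0.0
```

>>> apply_moves([
  [-0.008,0.264,0,0,0,0.06,1],
  [-0.008,0.264,0,0,0,0.06,1],
  [-0.008,0.264,0,0,0,0.06,1],
  [-0.008,0.264,0,0,0,0.06,1],
  [-0.008,0.264,0,0,0,0.06,1],
  [-0.008,0.264,0,0,0,0.06,1],
  [-0.008,0.264,0,0,0,0.06,1],
  [-0.008,0.264,0,0,0,0.06,1],
])

```text
clock: 4.4
eef_pos: [0.4584, 0.0288, 0.0848]
orientation: [0.11, 0.994, -0.0, 0.001]
force: [-0.1, -2.5, 0.3]
finger_gap: -0.0004
finger_force: 1.2
```

```bash
python3 -c "
from h import *
where();snap('scene','s2')
a=cv2.imread('pics/s2.png')[150:310,260:430];cv2.imwrite('pics/c2.png',cv2.resize(a,(637,600),interpolation=cv2.INTER_CUBIC))"
```

```text
t 4.4 p [0.4584 0.0288 0.0848] r 0.0406 ang 165.7 xang 167.4 z [ 0.002 -0.    -1.   ] F [-0.1 -2.5  0.3] gap -0.0003634338557499979 j [ 0.01 -0.3   2.07 -0.    1.37 -1.34]
```

View pics/c2.png

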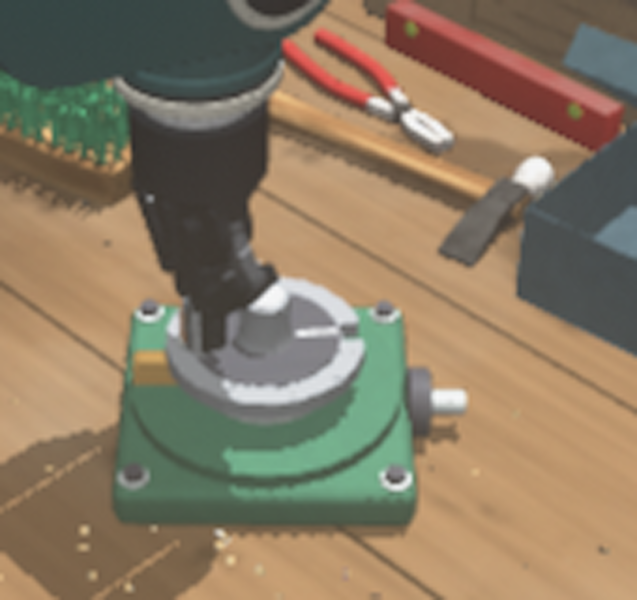

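The fingers have reached the stud (2.5 N), and the notch at (348,330) has not moved yet. I'll sweep clockwise.

>>> apply_moves([
  [-0.013,0.328,0,0,0,0.08,1],
  [-0.013,0.328,0,0,0,0.08,1],
  [-0.013,0.328,0,0,0,0.08,1],
  [-0.013,0.328,0,0,0,0.08,1],
  [-0.013,0.328,0,0,0,0.08,1],
  [-0.013,0.328,0,0,0,0.08,1],
  [-0.013,0.328,0,0,0,0.08,1],
  [-0.013,0.328,0,0,0,0.08,1],
])

```text
clock: 5.45
eef_pos: [0.4714, 0.0511, 0.0846]
orientation: [0.417, 0.909, 0.0, 0.001]
force: [-2.1, -1.1, 3.2]
finger_gap: -0.0
finger_force: 1.3
```

```bash
python3 -c "
from h import *
where();snap('scene','s3')
a=cv2.imread('pics/s3.png')[150:310,260:430];cv2.imwrite('pics/c3.png',cv2.resize(a,(637,600),interpolation=cv2.INTER_CUBIC))"
```

```text
t 5.45 p [0.4714 0.0511 0.0846] r 0.0417 ang 129.1 xang 130.8 z [ 0.001 -0.    -1.   ] F [-2.1 -1.1  3.2] gap -2.3692143601614967e-06 j [ 0.05 -0.26  2.04 -0.    1.36 -0.66]
```

View pics/c3.png

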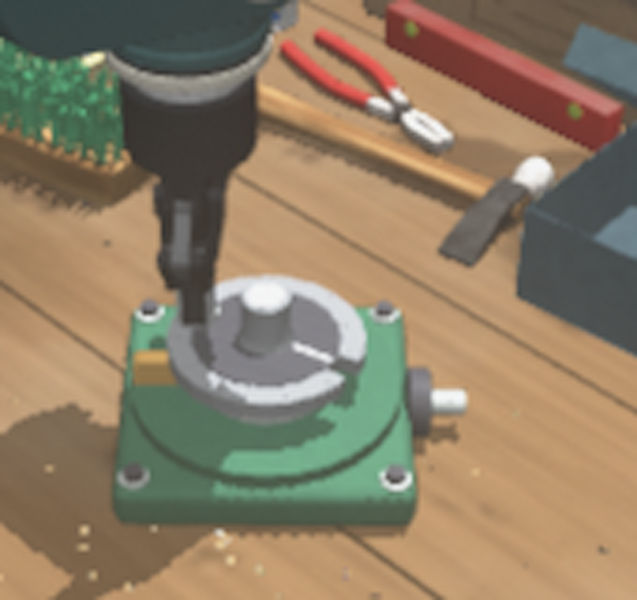

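The wheel turns with the push: the notch has gone clockwise to (345,367). I'll continue.

>>> apply_moves([
  [-0.015,0.328,0,0,0,0.08,1],
  [-0.015,0.328,0,0,0,0.08,1],
  [-0.015,0.328,0,0,0,0.08,1],
  [-0.015,0.328,0,0,0,0.08,1],
  [-0.015,0.328,0,0,0,0.08,1],
  [-0.015,0.328,0,0,0,0.08,1],
  [-0.015,0.328,0,0,0,0.08,1],
  [-0.015,0.328,0,0,0,0.08,1],
  [-0.015,0.328,0,0,0,0.08,1],
  [-0.015,0.328,0,0,0,0.08,1],
  [-0.015,0.328,0,0,0,0.08,1],
  [-0.015,0.328,0,0,0,0.08,1],
])

```text
clock: 7.0
eef_pos: [0.5082, 0.0597, 0.0843]
orientation: [0.789, 0.614, 0.0, 0.0]
force: [-2.3, 0.3, 1.8]
finger_gap: -0.0001
finger_force: 1.3
```

```bash
python3 -c "
from h import *
where()"
```

```text
t 7.0 p [0.5082 0.0597 0.0843] r 0.0423 ang 75.6 xang 75.8 z [ 0.001  0.    -1.   ] F [-2.3  0.3  1.8] gap -5.226178176393885e-05 j [ 0.07 -0.17  1.96  0.    1.35  0.31]
```

>>> apply_moves([
  [-0.02,0.328,0,0,0,0.08,1],
  [-0.02,0.328,0,0,0,0.08,1],
  [-0.02,0.328,0,0,0,0.08,1],
  [-0.02,0.328,0,0,0,0.08,1],
  [-0.02,0.328,0,0,0,0.08,1],
  [-0.02,0.328,0,0,0,0.08,1],
  [-0.02,0.328,0,0,0,0.08,1],
  [-0.02,0.328,0,0,0,0.08,1],
  [-0.02,0.328,0,0,0,0.08,1],
  [-0.02,0.328,0,0,0,0.08,1],
  [-0.02,0.328,0,0,0,0.08,1],
  [-0.02,0.328,0,0,0,0.08,1],
])

```text
clock: 8.5
eef_pos: [0.5361, 0.034, 0.0844]
orientation: [0.984, 0.181, 0.001, -0.0]
force: [-0.3, 2.5, 1.7]
finger_gap: -0.0002
finger_force: 1.3
```

>>> apply_moves([
  [-0.015,0.328,0,0,0,0.08,1],
  [-0.015,0.328,0,0,0,0.08,1],
  [-0.015,0.328,0,0,0,0.08,1],
  [-0.015,0.328,0,0,0,0.08,1],
  [-0.015,0.328,0,0,0,0.08,1],
  [-0.015,0.328,0,0,0,0.08,1],
  [0,0,0,0,0,0,1],
])

```text
clock: 9.38
eef_pos: [0.5384, 0.0143, 0.0841]
orientation: [0.998, -0.057, 0.001, -0.0]
force: [0.7, 0.9, -0.1]
finger_gap: -0.0002
finger_force: 0.2
```

```bash
python3 -c "
from h import *
where();snap('scene','s4');snap('top','t4')
a=cv2.imread('pics/s4.png')[180:300,270:390];b=cv2.imread('pics/t4.png')[180:300,255:375]
r=lambda q:cv2.resize(q,(400,400),interpolation=cv2.INTER_CUBIC)
cv2.imwrite('pics/c4.png',np.hstack([r(a),r(b)]))"
```

```text
t 9.375 p [0.5384 0.0143 0.0841] r 0.0409 ang -6.1 xang -6.6 z [ 0.001  0.    -1.   ] F [ 0.7  0.9 -0.1] gap -0.00024826563856731487 j [-0.02 -0.1   1.91  0.    1.34  1.66]
```

View pics/c4.png

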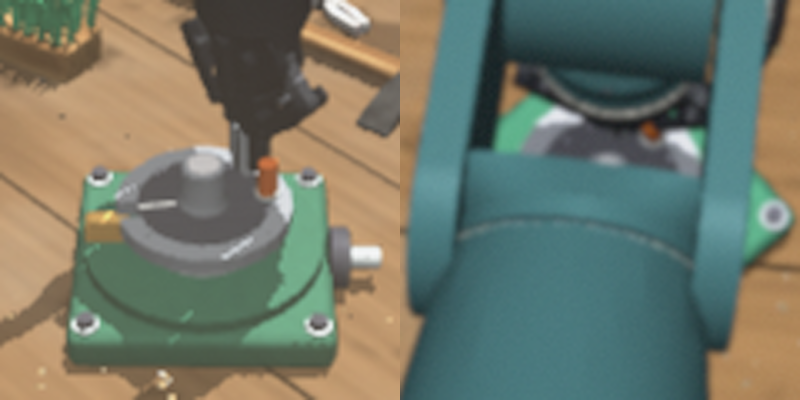

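The stud is at (267,163) in the left panel and the notch at (127,195), just short of the pin at (103,225). I'll work out the angle still to go.

```bash
python3 -c "
from h import *
for n,u,v,z in [('stud',267,162,.102),('hub',203,161,.106),('notch',127,193,.074),('pin',97,222,.0615),('line_out',137,208,.074),('line_in',176,203,.074)]:
    q=atz('scene',270+u*.3,180+v*.3,z);w=q[:2]-C;print(n,q.round(4),np.hypot(*w).round(4),np.degrees(np.arctan2(w[1],w[0])).round(1))"
```

```text
stud [ 0.535  -0.0069  0.102 ] 0.0452 -34.4
hub [0.5015 0.0204 0.106 ] 0.0042 24.3
notch [0.4679 0.0604 0.074 ] 0.0513 125.5
pin [0.4423 0.0633 0.0615] 0.0711 141.2
line_out [0.462  0.0439 0.074 ] 0.0437 144.7
line_in [0.4845 0.0293 0.074 ] 0.0169 141.3
```

>>> apply_moves([
  [0,-0.5,0,0,0,0,1],
  [0,0,-5,0,0,0,1],
  [0,0,-5,0,0,0,1],
  [0,0,-4,0,0,0,1],
  [0,5,0,0,0,0,1],
  [0,5,0,0,0,0,1],
  [0,5,0,0,0,0,1],
  [0,5,0,0,0,0,1],
  [0,5,0,0,0,0,1],
  [0,0,0,0,0,0,1],
])

```text
clock: 10.72
eef_pos: [0.509, -0.2312, 0.223]
orientation: [0.998, -0.059, -0.0, 0.0]
force: [-0.1, 0.6, -0.3]
finger_gap: 0.0001
finger_force: 0.0
```

```bash
python3 -c "
from h import *
where();snap('top','t5')
b=cv2.imread('pics/t5.png')[180:300,255:375]
cv2.imwrite('pics/c5.png',cv2.resize(b,(600,600),interpolation=cv2.INTER_CUBIC))"
```

```text
t 10.725 p [ 0.509  -0.2312  0.223 ] r 0.2502 ang -87.4 xang -6.8 z [-0.001 -0.    -1.   ] F [-0.1  0.6 -0.3] gap 0.00011760817658196752 j [-0.47 -0.13  1.7  -0.    1.57  1.22]
```

View pics/c5.png

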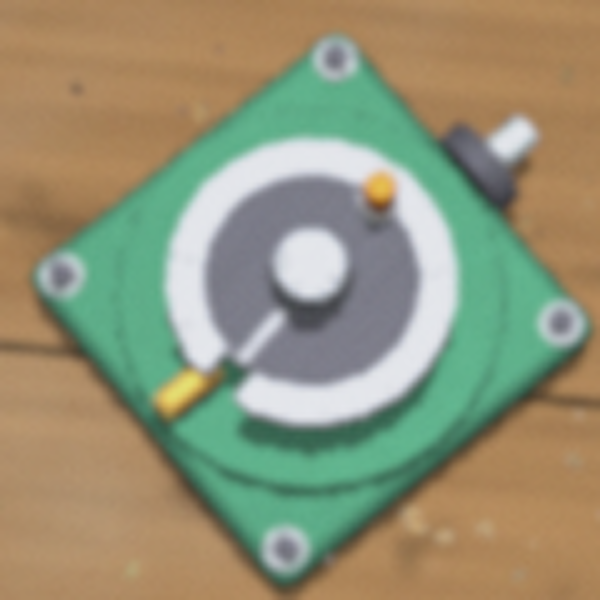

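The stud top is at (380,187) in the crop and the notch mouth at about (222,382), just short of the pin axis at (180,393).

```bash
python3 -c "
from h import *
for n,u,v,z in [('stud',380,187,.102),('hub',310,264,.106),('notch',222,382,.074),('line_out',243,357,.074),('line_in',280,316,.074),('pin',175,397,.0615),('pin2',205,377,.0615)]:
    q=atz('top',255+u*.2,180+v*.2,z);w=q[:2]-C;print(n,q.round(4),np.hypot(*w).round(4),np.degrees(np.arctan2(w[1],w[0])).round(1))"
```

```text
stud [ 0.5333 -0.0072  0.102 ] 0.0441 -36.0
hub [0.4976 0.0179 0.106 ] 0.0008 -95.7
notch [0.4513 0.0501 0.074 ] 0.0561 145.9
line_out [0.4626 0.0426 0.074 ] 0.0425 145.8
line_in [0.4813 0.0291 0.074 ] 0.0194 147.6
pin [0.445  0.0698 0.0615] 0.0734 135.9
pin2 [0.4547 0.0582 0.0615] 0.0584 137.4
```

Stud is at about -35.5° and needs -45°. I'll return to the same spot and push about 9.5° more, slowly.

>>> apply_moves([
  [0,-5,0,0,0,0,1],
  [0,-5,0,0,0,0,1],
  [0,-5,0,0,0,0,1],
  [0,-5,0,0,0,0,1],
  [0,-5,0,0,0,0,1],
  [0,0,5,0,0,0,1],
  [0,0,5,0,0,0,1],
  [0,0,4,0,0,0,1],
  [0,0.25,0,0,0,0,1],
  [0,0.25,0,0,0,0,1],
  [0,0,0,0,0,0,1],
])

```text
clock: 12.15
eef_pos: [0.5388, 0.0144, 0.0855]
orientation: [0.998, -0.058, 0.001, -0.0]
force: [0.0, -0.2, -0.6]
finger_gap: -0.0001
finger_force: 0.0
```

>>> apply_moves([
  [-0.002,0.1,0,0,0,0.024,1],
  [-0.002,0.1,0,0,0,0.024,1],
  [-0.002,0.1,0,0,0,0.024,1],
  [-0.002,0.1,0,0,0,0.024,1],
  [-0.002,0.1,0,0,0,0.024,1],
  [-0.002,0.1,0,0,0,0.024,1],
  [-0.002,0.1,0,0,0,0.024,1],
  [0,0,0,0,0,0,1],
  [0,0,0,0,0,0,1],
])

```text
clock: 13.28
eef_pos: [0.5364, 0.0075, 0.0832]
orientation: [0.99, -0.142, -0.0, 0.0]
force: [-0.2, 2.0, 1.7]
finger_gap: -0.0
finger_force: 0.8
```

```bash
python3 -c "
from h import *
where()"
```

```text
t 13.275 p [0.5364 0.0075 0.0832] r 0.0403 ang -16.1 xang -16.3 z [-0. -0. -1.] F [-0.2  2.   1.7] gap -2.2022275518434758e-05 j [-0.03 -0.11  1.91 -0.    1.34  1.82]
```

>>> apply_moves([
  [0,-0.5,0,0,0,0,1],
  [0,0,-5,0,0,0,1],
  [0,0,-5,0,0,0,1],
  [0,0,-4,0,0,0,1],
  [0,5,0,0,0,0,1],
  [0,5,0,0,0,0,1],
  [0,5,0,0,0,0,1],
  [0,5,0,0,0,0,1],
  [0,5,0,0,0,0,1],
  [0,0,0,0,0,0,1],
])

```text
clock: 14.52
eef_pos: [0.4668, -0.2299, 0.223]
orientation: [0.99, -0.143, -0.0, 0.0]
force: [0.4, 0.5, -0.2]
finger_gap: 0.0001
finger_force: 0.0
```

```bash
python3 -c "
from h import *
where();snap('top','t6')
b=cv2.imread('pics/t6.png')[180:300,255:375]
cv2.imwrite('pics/c6.png',cv2.resize(b,(600,600),interpolation=cv2.INTER_CUBIC))"
```

```text
t 14.525 p [ 0.4668 -0.2299  0.223 ] r 0.2505 ang -97.1 xang -16.5 z [-0.001 -0.    -1.   ] F [ 0.4  0.5 -0.2] gap 0.00011933371347549734 j [-0.51 -0.22  1.78 -0.    1.58  1.35]
```

View pics/c6.png

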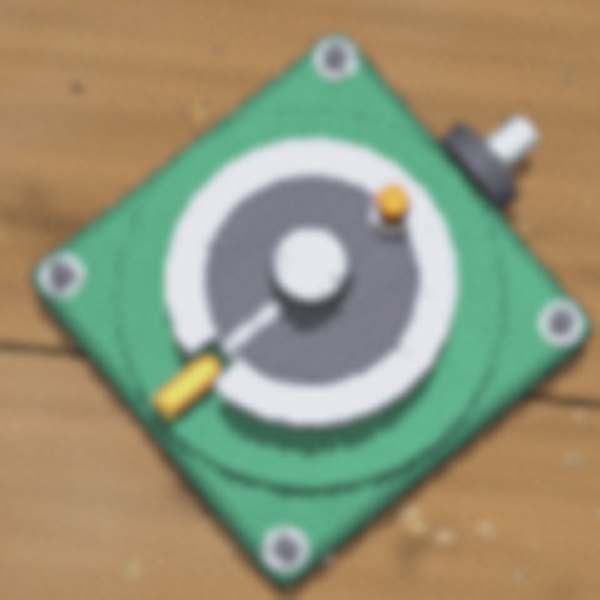

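The notch now frames the pin: the pin shows inside it from (160,408) to (215,365), and the stud is at (393,202). I'll check the numbers before pressing.

```bash
python3 -c "
from h import *
for n,u,v,z in [('stud',393,202,.102),('line_out',228,346,.074),('line_in',275,308,.074),('nL',183,350,.074),('nR',218,398,.074)]:
    q=atz('top',255+u*.2,180+v*.2,z);w=q[:2]-C;print(n,np.hypot(*w).round(4),np.degrees(np.arctan2(w[1],w[0])).round(1))
s=arm.state();X=R.from_quat(s['orientation']).as_matrix();print(X.T@(np.array([.4977,.0185,.112])-s['eef_pos'])*100)"
```

```text
stud 0.0436 -46.8
line_out 0.0436 135.5
line_in 0.0184 136.0
nL 0.06 125.3
nR 0.0623 148.7
[ -4.06737619 -24.5552356   11.10412292]
```

>>> apply_moves([
  [-0.81,-4.91,0,0,0,0,1],
  [-0.81,-4.91,0,0,0,0,1],
  [-0.81,-4.91,0,0,0,0,1],
  [-0.81,-4.91,0,0,0,0,1],
  [-0.82,-4.91,0,0,0,0,1],
  [0,0,4,0,0,0,1],
  [0,0,4,0,0,0,1],
  [0,0,2.8,0,0,0,1],
  [0,0,0.3,0,0,0,1],
  [0,0,0,0,0,0,1],
])

```text
clock: 15.82
eef_pos: [0.498, 0.02, 0.1134]
orientation: [0.99, -0.141, 0.0, -0.0]
force: [0.4, 0.3, 0.7]
finger_gap: -0.0001
finger_force: 0.0
```

>>> apply_moves([
  [0,0,0.15,0,0,0,1],
  [0,0,0.15,0,0,0,1],
  [0,0,0.15,0,0,0,1],
  [0,0,0.15,0,0,0,1],
  [0,0,0.1,0,0,0,1],
  [0,0,0,0,0,0,1],
])

```text
clock: 16.58
eef_pos: [0.4977, 0.0194, 0.1054]
orientation: [0.99, -0.142, 0.0, 0.0]
force: [-1.6, -0.7, 2.9]
finger_gap: -0.0002
finger_force: 1.3
```

>>> apply_moves([
  [0,0,0.1,0,0,0,1],
  [0,0,0.1,0,0,0,1],
  [0,0,0.1,0,0,0,1],
  [0,0,0.1,0,0,0,1],
  [0,0,0,0,0,0,1],
])

```text
clock: 17.2
eef_pos: [0.4976, 0.0195, 0.1012]
orientation: [0.99, -0.142, -0.0, -0.0]
force: [0.2, -0.5, 3.2]
finger_gap: 0.0003
finger_force: 1.0
```

>>> apply_moves([
  [0,0,0.1,0,0,0,1],
  [0,0,0.1,0,0,0,1],
  [0,0,0.1,0,0,0,1],
  [0,0,0.1,0,0,0,1],
  [0,0,0.1,0,0,0,1],
  [0,0,0,0,0,0,1],
])

```text
clock: 17.95
eef_pos: [0.4976, 0.0195, 0.0961]
orientation: [0.99, -0.142, -0.0, 0.0]
force: [1.1, -0.5, 2.3]
finger_gap: -0.0
finger_force: 1.0
```

>>> apply_moves([
  [0,0,0.05,0,0,0,1],
  [0,0,0.05,0,0,0,1],
  [0,0,0,0,0,0,1],
])

```text
clock: 18.32
eef_pos: [0.4977, 0.0194, 0.096]
orientation: [0.99, -0.142, 0.0, 0.0]
force: [-3.9, -0.9, 11.3]
finger_gap: 0.0001
finger_force: 5.8
```

The force rises to 11 N at z = 0.096, so the wheel is on its seat. I'll retreat and check.

>>> apply_moves([
  [0,0,-1,0,0,0,1],
  [0,0,-5,0,0,0,1],
  [0,0,-5,0,0,0,1],
  [0,0,-2,0,0,0,1],
  [0,5,0,0,0,0,1],
  [0,5,0,0,0,0,1],
  [0,5,0,0,0,0,1],
  [0,5,0,0,0,0,1],
  [0,5,0,0,0,0,1],
  [0,0,0,0,0,0,1],
])

```text
clock: 19.58
eef_pos: [0.4264, -0.2228, 0.2245]
orientation: [0.99, -0.143, -0.001, -0.0]
force: [0.6, -0.4, -0.3]
finger_gap: -0.0
finger_force: 0.0
```

```bash
python3 -c "
from h import *
where();_,d=snap('top','t7');snap('scene','s7')
for u,v in [(317,233),(318,232),(317,263),(293,225),(340,240)]: print(atd('top',u,v,d[v,u]).round(4))
a=cv2.imread('pics/s7.png')[180:300,270:390];b=cv2.imread('pics/t7.png')[180:300,255:375]
r=lambda q:cv2.resize(q,(400,400),interpolation=cv2.INTER_CUBIC)
cv2.imwrite('pics/c7.png',np.hstack([r(a),r(b)]))"
```

```text
t 19.575 p [ 0.4264 -0.2228  0.2245] r 0.2518 ang -106.4 xang -16.5 z [-0.001  0.    -1.   ] F [ 0.6 -0.4 -0.3] gap -6.81807190820812e-06 j [-0.53 -0.31  1.85 -0.    1.61  1.32]
[0.4997 0.0182 0.0942]
[0.5009 0.0162 0.0993]
[0.4427 0.0128 0.064 ]
[0.5186 0.0715 0.0632]
[ 0.4959 -0.0304  0.0642]
```

View pics/c7.png

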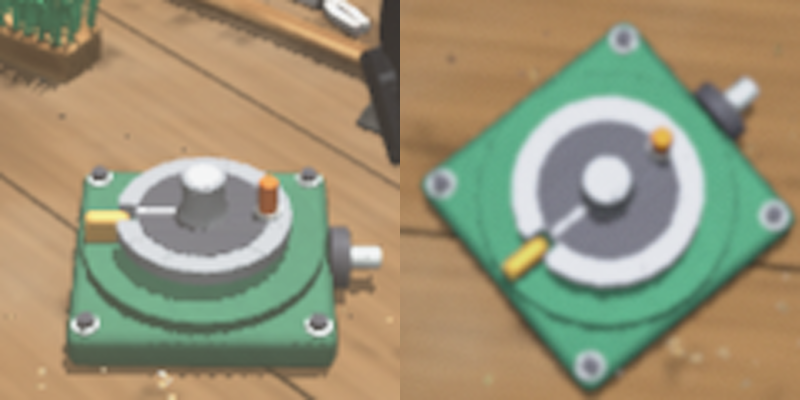

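The pin at (125,215) in the left panel sits in the notch. The rim top measures 0.064 m and level, which is the height for a wheel fully home. I'm handing in.

```bash
python3 -c "
from rig import arm
print(arm.sign_off())"
```

```text
the job is handed in; nothing more can be done
None
```

The handwheel is turned so its notch sits on the drive pin and is pressed fully home (rim top measured at 64 mm, level); the arm is clear and the job was handed in at about 20 s, with no verdict returned.

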